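Proof-pull a spring gauge to its set mark and hang the pass tag

TASK

Proof-test the blue spring gauge: pull its orange eye out until the red drag pointer stands level with the green set mark (not past it), hold it there for about a second, then ease the eye gently back until the slide is fully home, never letting it snap back; move the pointer only by pulling the slide. Then hang the green tag by its window handle on the hook of the stand, and leave the red tag where it stands.

Things in the scene. Friction and masses are not known exactly. Their poses are not given: they have to be found in the camera images.
- gauge: Blue spring pull gauge fixed to the worktop, housing 180 x 68 mm, top 46 mm high, on a dark base plate 180 x 84 mm. Origin on the worktop under the gauge; housing and base reach from -55 to +125 mm along its own x. Its slide pulls out along the gauge's own -x (roughly towards the robot). Its z is up.
- pull_slide (a joint): How far the gauge's slide is pulled out, m: 0 fully home (spring-held), 0.10 the end stop. The spring pulls it back home with about 2.8 N at 0, rising 110 N per m (some 11 N at 0.075).
- eye (a point): Centre of the window of the orange pull eye at the slide's end: a flat level ring 70 x 80 mm outside, window 50 mm (gauge's x) by 60 mm (y), bars 10 mm wide and 12 mm high, from 30 to 42 mm above the open worktop. Pull on its outer bar, whose inner face is 25 mm from this point towards the gauge's -x. Axes as the gauge.
- pusher (a point): Upper front of the steel block on the slide (in the housing's slot, 50 mm above the worktop) that pushes the drag pointer ahead of it. Axes as the gauge; moves with the eye. It touches the pointer when it is about 2 to 3 mm to the +x side of pointer_tip; from there the pointer moves as far as the eye.
- pointer_tip (a point): Middle of the tip of the red drag pointer that rides in the slot on top of the gauge (6 mm block, 3 mm pointer arm, 57 mm high). Its travel is along the gauge's -x; it is pushed out by the pusher and stays by friction where it was left (it may start up to 20 mm out).
- set_mark: Green clip, 12 mm wide along the gauge's x, sitting on the top edge of the gauge beside the slot; origin at its middle at the height of the housing's top. Axes as the gauge. The pointer is level with it when the two have the same position along the gauge's x.
- green_tag: Green status tag standing upright, 60 x 12 mm, 121 mm high, 100 g, on a steel foot 60 x 40 x 8 mm. Origin at the centre of the foot's underside, z up, y along its width. From 45 to 87 mm up is a window handle, 44 mm wide (y), open along x; above it a bar (87 to 97 mm) and on that a grip tab 22 mm wide (y), 12 mm thick (x), up to 121 mm.
- green_tag_bar (a point): Middle of the underside of the bar over the green tag's window, 87 mm above the tag's origin; rests on the hook's arm when the tag hangs. Axes as the tag.
- red_tag: Red status tag, the same shape as the green one, stands nearby and is not needed.
- hook_stand: Steel stand fixed to the worktop, post 14 mm thick on a round foot 100 mm across. Origin on the worktop at the post. A level rod of 8 mm diameter, centre 175 mm up, runs from the post's top 108 mm along the stand's own -x (roughly towards the robot), then turns up to a tip 124 mm from the post, top 197 mm up. Nothing of the stand is higher.
- hook_arm (a point): Point on the upper side of the hook's rod, 65 mm out from the post (along the stand's -x), 179 mm above the worktop. Axes as the stand.
Not all that is in view belongs to the job. Of the things shaped like the green_tag, the green one is meant.

How it is judged:
By the outcome, as a careful person would: the job done as asked, in the order asked, and still so for the second after the job is handed in, with the robot touching nothing.
It also fails if it takes over 59 s, if anything falls off the work surface, if the arm or the gripper's body presses on something with over 40 N, if the wrist force passes 120 N, or if a joint passes its speed limit or range.

ROBOT

A 6-joint arm with a two-finger parallel gripper is mounted at the origin on a cart in front of the work surface, level with it; the furniture and walls round the work are solid. World frame = base frame: x ahead of the robot, y to its left, z up, the work surface at z = 0. Lengths are in m, angles in rad, forces in N, time in s.
With the tool pointing down it reaches from about 0.225 to 0.875 m from the base axis. Payload 3.4 kg.
Tool frame: the origin (TCP) lies between the finger pads; the fingertips stand 22 mm ahead of it and the grasp point (between the pads) lies 3 mm ahead of it (manip.finger_overhang is the distance from the TCP to the fingertips, in m); z points along the fingers, y is the line along which they close (so a half turn about z gives the same grasp; the last joint's range is limited). The gripper opens to 85 mm and grips with 20 to 120 N. Pads are 22 mm wide; open, the fingers measure 114 mm over their backs; the gripper's body (76 mm by 85 mm) begins 54 mm behind the grasp point. The pads swing forward as they close: fully open they stand 13 mm farther back than shut.
Start: joints at [1.221, 0.276, 1.505, -0, 1.361, -0.121], TCP at [0.13, 0.56, 0.253] pointing down, gripper open.
Joint ranges: [-2.89, 2.89], [-0.75, 2.08], [0.22, 2.7], [-1.18, 4.32], [0.11, 2.71], [-2.7, 2.7]. Speed limits (rad/s): [2.57, 2.57, 3.14, 3.14, 3.14, 3.14].

INTERFACE

Orientations are given as a unit quaternion [w, x, y, z].
In Python, from rig import get_state, eyes, order, manip gives the robot as it stands.
- The arm moves only by the tool drive_tool, never from a script. Its argument "rows" is a list of rows, each a list of 4 numbers: the shift along the tool's x, y, z in units of 25 mm (1.0 is 25 mm), then the turn about the tool's z in units of 6 degrees (1.0 is 6 degrees). A call has exactly 8 rows; each row is the pose to reach, as a shift and turn from the pose commanded when the call began, along the tool's axes at that moment; what a row does not reach only later rows make up. A row lasts 1/12 s, in which the tool goes at most 41.7 mm and 7.16 degrees, less where a joint would pass 70% of its speed; a pose out of reach is approached as far as the arm can. A call with a gripper value outside its range is refused whole. "grip" is the finger opening in mm, from 0 to 85.4, set as the call begins (left out, the last holds). The fingers move at their own pace and stop on an object; "newtons" is the grip in N (left out, the last holds). Time passes only in rows, so rows that repeat a pose let the fingers close, or fill a call up. It gives the time, the measured TCP pose, the force, the opening and the grip force at its end, in the units of the state.
- get_state(): the state, without advancing time (a new reading comes with each control period).
- eyes.get_image(name): name is "scene" or "top" or "wrist"; returns (picture, depth): 400x640x3 uint8, red, green, blue; 400x640 float32, m along the optical axis (not along the pixel's ray), 0 where there is no reading.
- eyes.camera_info(name): a dict with "fx", "fy", "cx", "cy" (pixels), "dist" ([k1, k2, p1, p2, k3] as OpenCV has them; the pictures are not rectified), "R" (3x3) and "t" (3): a world point X has camera coordinates R X + t. Camera axes: x right, y down, z forward; pixel columns grow to the right and rows downward; lengths in m; the calibration is good to about 2 mm. A picture is of the moment at which its call begins: read the wrist's pose just before it. camera_info takes no time and is no camera call; for the wrist camera it gives the pose at the moment of the call.
- order.sign_off(): hands the job in; it is judged then, once.
The state is a dict: "clock": time; "qpos": joint angles; "qd": joint speeds; "effort": joint torques, N m; "position": TCP position; "ee_rot": TCP orientation; "contact_force": force on the tool from outside, world axes, zero at the start; "moment": the same for the moment, N m; "width": finger opening in m; "gripper_force": force on a finger pad.
Only numpy, scipy, OpenCV 4.12 (cv2) and the standard library are available. Lean on these libraries where they do the work, as an engineer would, in place of code of your own. Each camera call takes 0.05 s, during which the arm holds its last target. There are 200 camera calls.

## Working session

There is one attempt and no reset: what is moved stays moved. The work goes in short steps, Python scripts to look and compute and a tool call to move; the robot and the scene stay as the last step left them, time stands still between calls to the robot, and variables do not carry over. Pictures are saved under pics/ and viewed, at most 10 in all, crops included, and the job is handed in when it is done.

Besides the shell and the picture viewer there is one more tool, called as name(argument=value, ...), one argument or row to a line, values as JSON. drive_tool: Moves the arm, as the interface text tells. Its arguments: {"type":"object","properties":{"rows":{"type":"array","items":{"type":"array","items":{"type":"number"}}},"grip":{"type":"number"},"newtons":{"type":"number"}},"required":["rows"]}

```bash
mkdir -p pics; cat > h.py <<'E'
import numpy as np,cv2
from rig import get_state,eyes,order,manip
def snap(n,f=None):
    im,d=eyes.get_image(n);ci=eyes.camera_info(n)
    if f: cv2.imwrite('pics/'+f,im[:,:,::-1])
    return im,d,ci
def ray(ci,px):
    K=np.array([[ci['fx'],0,ci['cx']],[0,ci['fy'],ci['cy']],[0,0,1.]])
    p=cv2.undistortPoints(np.array(px,float).reshape(-1,1,2),K,np.array(ci['dist'],float)).reshape(-1,2)
    R=np.array(ci['R']);t=np.array(ci['t'])
    return -R.T@t,np.c_[p,np.ones(len(p))]@R
def onz(ci,px,z):
    o,d=ray(ci,px); return o+d*((z-o[2])/d[:,2])[:,None]
def pts(ci,d,m):
    v,u=np.nonzero(m&(d>0)); o,r=ray(ci,np.c_[u,v]); return o+r*d[v,u][:,None]
E
python3 - <<'E'
from h import *
for n in('scene','top'):
    im,d,ci=snap(n,n+'0.png');print(n,-np.array(ci['R']).T@ci['t'],ci['fx'],np.array(ci['R'])[2])
s=get_state();print(s)
E
```

```text
scene [ 0.06989223 -0.49791699  0.89608779] 490.3672134635311 [ 0.45246559  0.57896348 -0.67828915]
top [0.41457972 0.18897845 1.07182804] 476.39992381101786 [ 0.16790257 -0.03480055 -0.98518914]
{'clock': 0.1, 'qpos': array([ 1.22098378e+00,  2.76539026e-01,  1.50603406e+00,  1.77186362e-05,
        1.36068517e+00, -1.20988767e-01]), 'qd': array([-0.00029468,  0.00029048, -0.00286325, -0.00091284, -0.00028037,
       -0.00198656]), 'effort': array([ 2.39612244e-03, -4.17693794e+01, -2.46406639e+01, -2.13760181e-04,
        5.81693865e-03,  1.32226816e-05]), 'position': array([0.13026932, 0.55959614, 0.25251106]), 'ee_rot': array([-2.02659586e-04,  1.14164248e-01,  9.93461540e-01, -8.07809381e-04]), 'contact_force': array([ 0.54023735, -0.39311255,  0.03656037]), 'moment': array([-0.06165846, -0.01185225, -0.02061689]), 'gripper_force': 0.0, 'width': 0.08546956990519189}
```

View pics/top0.png

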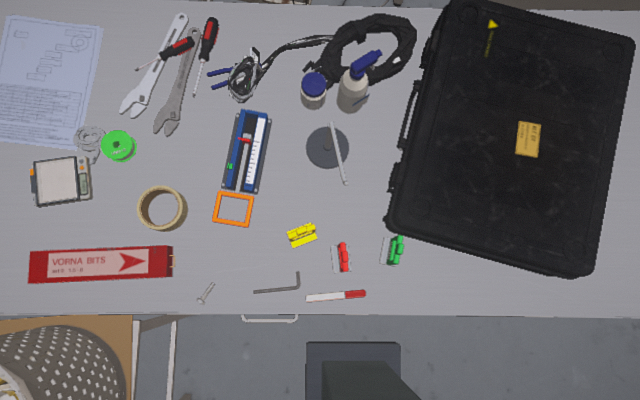

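View pics/scene0.png

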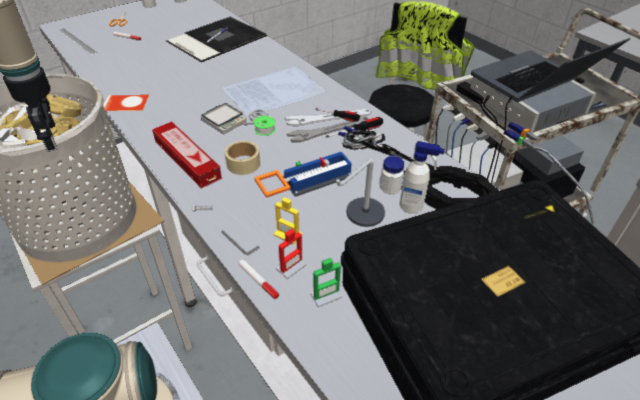

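The top view shows the gauge (blue, ~245,150), orange eye (233,209), red pointer (~245,140), green mark (~229,166), stand foot (327,147) with its rod to (346,183), green tag (395,250), red tag (343,257) and a yellow decoy (302,235). The scene view agrees, and there is a tall black case beside the green tag.

```bash
cat > m.py <<'E'
from h import *
def hsv(im): return cv2.cvtColor(im,cv2.COLOR_RGB2HSV)
def blobs(m,amin=6):
    n,l,s,c=cv2.connectedComponentsWithStats(m.astype(np.uint8))
    return [(s[i,4],c[i],l==i,s[i,:4]) for i in range(1,n) if s[i,4]>=amin]
C={'red':lambda h:((h[...,0]<5)|(h[...,0]>174))&(h[...,1]>150)&(h[...,2]>90),
'green':lambda h:(abs(h[...,0].astype(int)-65)<14)&(h[...,1]>130)&(h[...,2]>60),
'orange':lambda h:(abs(h[...,0].astype(int)-13)<5)&(h[...,1]>180)&(h[...,2]>150),
'blue':lambda h:(abs(h[...,0].astype(int)-108)<9)&(h[...,1]>150)&(h[...,2]>60)}
E
python3 - <<'E'
from m import *
np.set_printoptions(precision=4,suppress=True)
for n in('top','scene'):
    im,d,ci=snap(n);h=hsv(im)
    np.savez(n+'.npz',im=im,d=d)
    for c in C:
        for a,ce,m,bb in blobs(C[c](h)):
            P=pts(ci,d,m)
            if len(P): print(n,c,a,ce.round(1),bb,'med',np.median(P,0),'zmax',P[:,2].max().round(3))
im,d,ci=snap('top')
a=cv2.resize(im[95:235,200:360],None,fx=5,fy=5,interpolation=cv2.INTER_CUBIC)[:600,:800]
cv2.imwrite('pics/c1.png',cv2.cvtColor(cv2.resize(im[95:215,205:365],None,fx=5,fy=5,interpolation=cv2.INTER_CUBIC),4))
# stand rod and case
P=pts(ci,d,np.ones(d.shape,bool));v,u=np.nonzero(d>0)
k=(P[:,2]>.13)&(P[:,2]<.22)&(u>310)&(u<365)&(v>110)&(v<200);print('rod',k.sum());print(P[k][::max(1,k.sum()//12)])
k=(u>386)&(u<470)&(v>180)&(v<270)&(P[:,2]>.06);print('case',P[k][:,2].max(),P[k][:,0].min(),P[k][:,1].max())
E
```

```text
top red 95 [208.   29.7] [204  21   9  18] med [0.9784 0.4213 0.0314] zmax 0.038
top red 59 [179.8  42.7] [173  38  14  10] med [0.9408 0.4811 0.0396] zmax 0.044
top red 29 [244.2 139.4] [238 138  12   4] med [0.712  0.3268 0.0561] zmax 0.059
top red 201 [343.  256.6] [338 243  10  28] med [0.4568 0.1124 0.0971] zmax 0.124
top red 53 [128.8 248. ] [115 247  28   3] med [0.473  0.5588 0.0463] zmax 0.05
top red 1657 [ 95.6 266.6] [ 28 246 140  37] med [0.4313 0.6365 0.0459] zmax 0.053
top red 158 [129.7 261.2] [121 254  23  16] med [0.4462 0.5563 0.0462] zmax 0.051
top red 113 [354.9 293.2] [346 290  19   8] med [0.382  0.0798 0.0149] zmax 0.021
top green 666 [116.8 144.4] [101 130  35  32] med [0.7029 0.6085 0.0296] zmax 0.035
top green 27 [229.6 165.7] [227 163   6   6] med [0.6514 0.3552 0.0558] zmax 0.06
top green 246 [396.2 249.2] [389 235  15  29] med [0.4735 0.0018 0.0948] zmax 0.123
top orange 6 [ 81.5 167. ] [ 81 166   2   3] med [0.6512 0.6821 0.0198] zmax 0.022
top orange 15 [ 31.1 171.7] [ 30 169   3   6] med [0.6375 0.7858 0.0193] zmax 0.023
top orange 413 [232.2 208.6] [2
[... 1675 characters left out ...]
8 173.5] [291 152  60  39] med [0.7021 0.2966 0.0337] zmax 0.05
scene blue 234 [301.8 167.9] [285 160  35  17] med [0.6578 0.346  0.0415] zmax 0.05
scene blue 8 [407.  188.8] [405 188   6   2] med [0.7905 0.0837 0.0844] zmax 0.087
scene blue 12 [418.2 191.8] [416 191   5   3] med [0.8063 0.0593 0.0826] zmax 0.088
rod 305
[[0.7163 0.1443 0.1719]
 [0.7082 0.1462 0.1716]
 [0.6989 0.1408 0.1817]
 [0.7055 0.1484 0.1341]
 [0.6836 0.1367 0.1794]
 [0.6722 0.1346 0.1774]
 [0.6593 0.1309 0.1808]
 [0.6474 0.1289 0.1809]
 [0.6356 0.125  0.1811]
 [0.624  0.123  0.1802]
 [0.6124 0.1229 0.1794]
 [0.6009 0.1208 0.178 ]
 [0.5877 0.1165 0.1958]]
case 0.15275422186908671 0.4432635581606139 0.018892791644703977
```

View pics/c1.png

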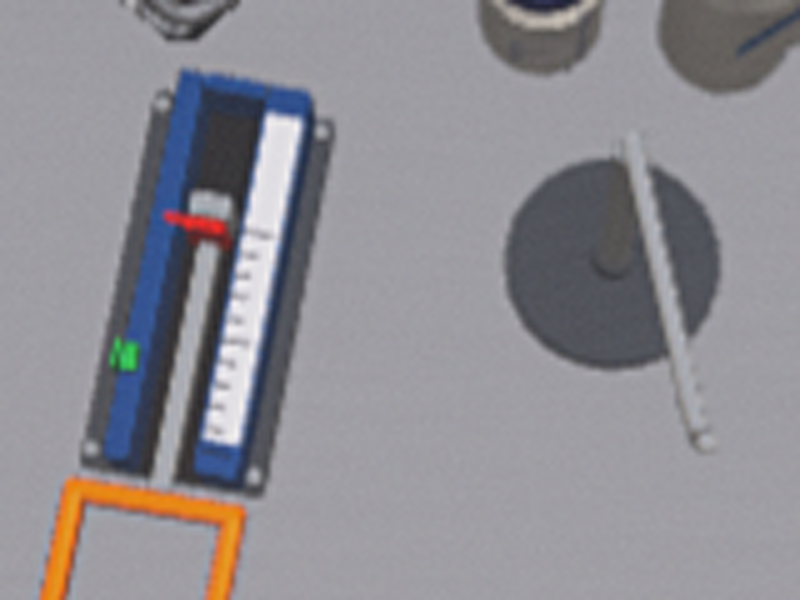

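```bash
python3 - <<'E'
from m import *
np.set_printoptions(precision=4,suppress=True)
T=np.load('top.npz');S=np.load('scene.npz')
ct=eyes.camera_info('top');cs=eyes.camera_info('scene')
h=hsv(T['im']);hs=hsv(S['im'])
def big(m,x0,x1,y0,y1):
    q=np.zeros_like(m);q[y0:y1,x0:x1]=m[y0:y1,x0:x1];return q
o=big(C['orange'](h),205,260,185,232)
P=pts(ct,T['d'],o);v,u=np.nonzero(o)
Q=onz(ct,np.c_[u,v],.042)[:,:2].astype(np.float32)
r=cv2.minAreaRect(Q*1000);print('eye rect',r)
o=big(C['orange'](hs),250,292,165,200);v,u=np.nonzero(o)
r=cv2.minAreaRect((onz(cs,np.c_[u,v],.042)[:,:2]*1000).astype(np.float32));print('eye scene',r)
# housing left edge
b=C['blue'](h);L=[]
for y in range(112,183):
    x=np.nonzero(b[y,220:250])[0]
    if len(x): L.append((220+x[0],y))
Q=onz(ct,L,.046)[:,:2].astype(np.float32);l=cv2.fitLine(Q,cv2.DIST_HUBER,0,.001,.001).ravel();print('edge',l,np.degrees(np.arctan2(l[1],l[0])))
def tri(a,b):
    o1,d1=ray(ct,[a]);o2,d2=ray(cs,[b]);d1=d1[0]/np.linalg.norm(d1);d2=d2[0]/np.linalg.norm(d2)
    s=np.linalg.lstsq(np.c_[d1,-d2],o2-o1,rcond=None)[0];p,q=o1+s[0]*d1,o2+s[1]*d2;return (p+q)/2,np.linalg.norm(p-q)
print('clip',tri((229.6,165.7),(298.2,163.7)))
for n,m,d,c in(('gt',big(C['green'](h),380,410,230,270),T['d'],ct),('gs',big(C['green'](hs),305,345,250,305),S['d'],cs),('rt',big(C['red'](h),330,360,240,275),T['d'],ct),('rs',big(C['red'](hs),275,305,225,275),S['d'],cs)):
    P=pts(c,d,m);
    for lo,hi in((.1,.118),(.05,.085),(.117,.13)):
        k=P[(P[:,2]>lo)&(P[:,2]<hi)][:,:2]
        if len(k)>5:
            l=cv2.fitLine(k.astype(np.float32),cv2.DIST_HUBER,0,.001,.001).ravel();rr=cv2.minAreaRect((k*1000).astype(np.float32));print(n,lo,len(k),k.mean(0),np.degrees(np.arctan2(l[1],l[0])),rr)
P=pts(ct,T['d'],T['d']>0)
k=(P[:,2]>.14)&(P[:,2]<.156)&(P[:,0]<.75)&(P[:,0]>.35)&(P[:,1]<.05)&(P[:,1]>-.2);K=P[k]
for y in np.arange(.04,-.2,-.02):
    kk=K[abs(K[:,1]-y)<.01]
    if len(kk):print('case y',y.round(2),kk[:,0].min(),kk[:,2].mean())
# stand: foot disk centre, rod line
k=(P[:,2]>.172)&(P[:,2]<.186)&(P[:,0]>.59)&(P[:,0]<.74)&(P[:,1]>.1)&(P[:,1]<.17);R=P[k];l=cv2.fitLine(R[:,:2].astype(np.float32),cv2.DIST_HUBER,0,.001,.001).ravel();print('rod',l,np.degrees(np.arctan2(l[1],l[0])),R[:,0].min(),R[:,0].max())
g=(h[...,1]<90)&(h[...,2]<95);g=big(g,300,355,122,172)
v,u=np.nonzero(g);E=cv2.minEnclosingCircle((onz(ct,np.c_[u,v],.01)[:,:2]*1000).astype(np.float32));print('foot',E)
v,u=np.nonzero(big(T['im'].min(2)>-1,0,1,0,1))
def mid(img,y0,y1,x0,x1): return
ys=range(125,182);L=[]
for y in ys:
    row=T['im'][y,318:356].astype(int);x=318+np.argmax(cv2.GaussianBlur(row.min(1).astype(np.float32).reshape(1,-1),(5,1),0));L.append((x,y))
print(L[::8])
E
```

```text
eye rect ((560.480224609375, 347.6379089355469), (78.04297637939453, 67.30807495117188), 81.13594818115234)
eye scene ((559.3952026367188, 341.48870849609375), (81.06198120117188, 69.34268188476562), 81.66300964355469)
edge [ 0.9884 -0.1518  0.6909  0.3508] -8.730928
clip (array([0.6534, 0.3566, 0.0503]), np.float64(0.0007073416803911245))
gt 0.1 13 [0.4739 0.0007] -14.585011 ((474.8688659667969, 0.09189224243164062), (11.705129623413086, 25.626052856445312), 77.61407470703125)
gt 0.117 53 [0.4732 0.0004] -15.329503 ((473.3081970214844, 0.4323129653930664), (11.700614929199219, 20.329437255859375), 77.61408233642578)
gs 0.1 52 [ 0.4683 -0.0078] -13.493493 ((466.2037048339844, -6.8260111808776855), (5.279595375061035, 24.7954158782959), 73.47176361083984)
gs 0.05 81 [ 0.4699 -0.0075] -10.166363 ((469.8262939453125, -6.662721633911133), (7.078008651733398, 58.702720642089844), 78.94269561767578)
gs 0.117 45 [ 0.4709 -0.0053] -10.995154 ((471.17779541015625, -4.312542915344238), (12.022749900817871, 18.43555450439453), 66.12350463867188)
rt 0.1 21 [0.4575 0.1135] 7.968398 ((457.89254760
[... 819 characters left out ...]
35 0.1451567150970465
case y -0.06 0.49905152327321983 0.1453702168352882
case y -0.08 0.4935935141364195 0.14547229962345906
case y -0.1 0.4879393245658278 0.14541079681706312
case y -0.12 0.48427027212231444 0.14540568377318
case y -0.14 0.4785031436934012 0.14529561810270178
case y -0.16 0.47311535239710306 0.14532881935514896
case y -0.18 0.467567672572764 0.14519128330248426
rod [0.9754 0.2204 0.6561 0.131 ] 12.734518 0.594969345649074 0.7159522117785371
foot ((709.796875, 143.00196838378906), 48.829811096191406)
[(np.int64(332), 125), (np.int64(333), 133), (np.int64(335), 141), (np.int64(337), 149), (np.int64(339), 157), (np.int64(341), 165), (np.int64(342), 173), (np.int64(331), 181)]
```

drive_tool(
  rows=[
    [-1.1,-0.3,0,0.9],
    [-2.3,-0.6,0,1.9],
    [-3.6,-0.9,0,2.9],
    [-4.9,-1.2,0,3.9],
    [-6.2,-1.5,0,5.0],
    [-7.5,-1.9,0,6.1],
    [-8.7,-2.2,0,7.2],
    [-9.8,-2.5,0,8.2],
  ],
  grip=50,
  newtons=40,
)

```text
clock: 0.92
position: [0.3565, 0.4425, 0.2533]
ee_rot: [0.0, 0.52, 0.854, 0.0]
contact_force: [0.1, 0.1, 0.0]
width: 0.0499
gripper_force: 0.0
```

```bash
cat >> h.py <<'E'
def to(p,yaw):
    s=get_state();w,x,y,z=s['ee_rot'];from scipy.spatial.transform import Rotation as Rn
    M=Rn.from_quat([x,y,z,w]).as_matrix();cy=np.degrees(np.arctan2(M[1,1],M[0,1]))
    tn=(cy-yaw+180)%360-180
    print('t',round(s['clock'],2),'pos',s['position'].round(4),'yaw',round(cy,2),'units',(M.T@(np.array(p)-s['position'])/.025).round(3),'turn',round(tn/6,3),'F',s['contact_force'].round(1),'w',s['width'].round(4))
E
python3 -c "
from h import *
to([.530,.350,.25],-8.8)"
```

```text
Traceback (most recent call last):
  File "h.py", line 20, in to
    print('t',round(s['clock'],2),'pos',s['position'].round(4),'yaw',round(cy,2),'units',(M.T@(np.array(p)-s['position'])/.025).round(3),'turn',round(tn/6,3),'F',s['contact_force'].round(1),'w',s['width'].round(4))
                                                                                                                                                                                                  ^^^^^^^^^^^^^^^^
AttributeError: 'float' object has no attribute 'round'
```

```bash
sed -i "s/s\['width'\].round(4)/round(s['width'],4)/" h.py
python3 -c "
from h import *
to([.530,.350,.25],-8.8)"
```

```text
t 0.92 pos [0.3565 0.4425 0.2533] yaw 27.34 units [-6.474  4.467  0.133] turn 6.023 F [0.1 0.1 0. ] w 0.0499
```

drive_tool(
  rows=[
    [-0.9,0.6,0,0.9],
    [-1.9,1.3,0,1.8],
    [-2.9,2.0,0,2.8],
    [-3.9,2.7,0,3.8],
    [-4.9,3.4,0,4.7],
    [-5.7,4.0,0,5.4],
    [-6.3,4.3,0,5.9],
    [-6.5,4.5,0,6.0],
  ],
)

```text
clock: 1.58
position: [0.5321, 0.3501, 0.2528]
ee_rot: [0.001, 0.758, 0.653, -0.0]
contact_force: [0.8, -0.9, -0.2]
width: 0.05
gripper_force: 0.0
```

```bash
python3 -c "
from m import *
np.set_printoptions(precision=4,suppress=True)
to([.530,.350,.25],-8.8)
im,d,ci=snap('wrist','w1.png');print(-np.array(ci['R']).T@ci['t'],ci['fx'])
h=hsv(im)
for c in C:
  for a,ce,m,bb in blobs(C[c](h),40):
    P=pts(ci,d,m)
    if len(P): print(c,a,ce.round(1),bb,np.median(P,0))
    if c=='orange' and a>800:
        v,u=np.nonzero(m);print(cv2.minAreaRect((onz(ci,np.c_[u,v],.042)[:,:2]*1000).astype(np.float32)))
"
```

```text
t 1.58 pos [0.5321 0.3501 0.2528] yaw -8.53 units [-0.016 -0.084  0.111] turn 0.045 F [ 0.8 -0.9 -0.2] w 0.05
[0.5425 0.4172 0.3738] 315.75240063193166
red 3327 [205.   38.1] [160   0  87  70] [0.4456 0.5002 0.0465]
red 56 [197.9   3.7] [193   0   9  12] [0.4467 0.5312 0.0467]
red 129 [494.1 178.3] [490 166  10  24] [0.7111 0.3256 0.0567]
green 148 [434.2 157.9] [424 152  18  13] [0.6515 0.3562 0.0562]
orange 572 [339.1 166.3] [314 140  66  72] [0.5467 0.3675 0.0419]
orange 507 [347.4 178.2] [320 147  54  60] [0.5641 0.3429 0.0417]
blue 2336 [492.7 172.8] [386 152 173  58] [0.7216 0.3352 0.0459]
blue 396 [408.7 159.2] [390 154  40  11] [0.6282 0.3572 0.0461]
blue 41 [474.1 188.2] [466 187  18   4] [0.7043 0.31   0.0276]
```

View pics/w1.png

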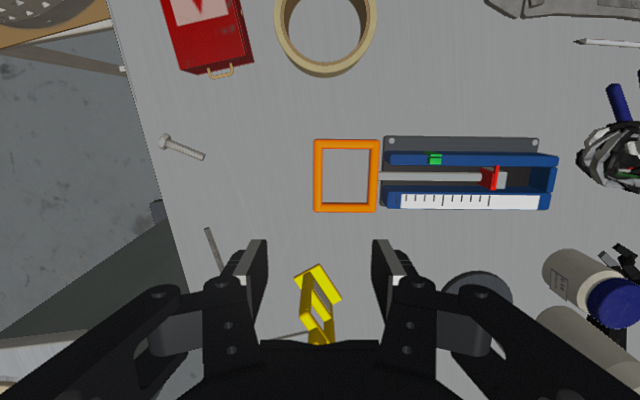

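The wrist picture shows the eye ring (314-380, 140-212), the green mark (434,158) and the red pointer (494,178). The rod lies along the image's x axis.

```bash
cat > g.py <<'E'
from m import *
def gauge(ci,im,th=-8.8):
    h=hsv(im);u=np.array([np.cos(np.radians(th)),np.sin(np.radians(th))]);n=np.array([-u[1],u[0]])
    o=(abs(h[...,0].astype(int)-13)<8)&(h[...,1]>140)&(h[...,2]>60)
    bs=blobs(o,200)
    if bs:
        m=np.any([b[2] for b in bs],0);v,uu=np.nonzero(m);Q=onz(ci,np.c_[uu,v],.042)[:,:2]
        r=cv2.minAreaRect((Q*1000).astype(np.float32));print('eye',np.round(r[0],1),np.round(r[1],1),round(r[2],1),'g',np.array(r[0])@u,np.array(r[0])@n)
    for c,z in(('green',.056),('red',.057)):
        for a,ce,m,bb in blobs(C[c](h),20):
            v,uu=np.nonzero(m);Q=onz(ci,np.c_[uu,v],z)[:,:2]*1000
            if abs(Q.mean(0)-np.array([650,345])).max()<90:
                a=Q@u;b=Q@n;tip=b>np.percentile(b,60)
                print(c,Q.mean(0).round(1),'g %.1f..%.1f mid %.1f mean %.1f tipmean %.1f'%(a.min(),a.max(),(a.min()+a.max())/2,a.mean(),a[tip].mean()))
E
python3 -c "
from g import *
im,d,ci=snap('wrist');gauge(ci,im)
h=hsv(im);b=C['blue'](h)
L=[(x,np.nonzero(b[145:175,x])[0][0]+145) for x in range(392,548,3) if b[145:175,x].any()]
Q=onz(ci,L,.046)[:,:2].astype(np.float32);l=cv2.fitLine(Q,cv2.DIST_HUBER,0,.001,.001).ravel();print(np.degrees(np.arctan(l[1]/l[0])))
im,d,ci=snap('top');gauge(ci,im)
P=None
"
```

```text
eye [558.4 348.1] [78.5 68.4] 81.3 g 498.5313771985597 429.4315594998301
green [648.7 357.2] g 577.1..593.3 mid 585.2 mean 586.4 tipmean 585.3
red [708.5 326.7] g 646.9..653.4 mid 650.1 mean 650.2 tipmean 650.7
-8.405127
eye [559.4 340.7] [65.4 68.8] 81.3 g 500.6707486395143 422.30141504947426
green [651.6 355.8] g 584.4..594.9 mid 589.6 mean 589.5 tipmean 590.0
red [710.2 325.3] g 646.9..655.8 mid 651.3 mean 652.1 tipmean 653.4
```

```bash
python3 -c "
from h import *
to([.5293,.352,.04],-8.6)"
```

```text
t 1.73 pos [0.5297 0.3522 0.253 ] yaw -8.28 units [-9.000e-03 -2.000e-03  8.519e+00] turn 0.054 F [-0.2  0.7 -0.1] w 0.05
```

drive_tool(
  rows=[
    [0,0,1.0,0],
    [0,0,2.3,0],
    [0,0,3.7,0],
    [0,0,5.1,0],
    [0,0,6.5,0],
    [0,0,7.6,0],
    [0,0,8.3,0],
    [0,0,8.5,0],
  ],
  grip=40,
)

```text
clock: 2.4
position: [0.5261, 0.3519, 0.0374]
ee_rot: [-0.001, 0.756, 0.655, -0.003]
contact_force: [-0.7, 0.2, 0.1]
width: 0.0397
gripper_force: 0.0
```

drive_tool(
  rows=[
    [0,0,0,0],
    [0,0,0,0],
    [0,0,0,0],
    [0,0,0,0],
    [0,0,0,0],
    [0,0,0,0],
    [0,0,0,0],
    [0,0,0,0],
  ],
  grip=0,
  newtons=50,
)

```text
clock: 3.07
position: [0.5307, 0.353, 0.0425]
ee_rot: [-0.0, 0.757, 0.654, 0.002]
contact_force: [-1.8, 2.4, 5.7]
width: 0.0089
gripper_force: 52.4
```

```bash
python3 -c "
from g import *
to([.5293,.352,.04],-8.6)
im,d,ci=snap('wrist');gauge(ci,im)
im,d,ci=snap('top');gauge(ci,im)"
```

```text
t 3.07 pos [0.5307 0.353  0.0425] yaw -8.35 units [-0.048 -0.05   0.098] turn 0.042 F [-1.8  2.4  5.7] w 0.0089
eye [560.2 348.9] [77.9 68.8] 80.8 g 500.24934887023034 430.4633050501391
green [645.9 358.8] g 564.9..592.6 mid 578.7 mean 583.4 tipmean 577.8
red [711.1 326.3] g 649.5..655.8 mid 652.6 mean 652.8 tipmean 653.2
```

drive_tool(
  rows=[
    [0,-0.1,0,0],
    [0,-0.3,0,0],
    [0,-0.5,0,0],
    [0,-0.7,0,0],
    [0,-0.9,0,0],
    [0,-1.05,0,0],
    [0,-1.15,0,0],
    [0,-1.2,0,0],
  ],
)

```text
clock: 3.83
position: [0.5039, 0.3573, 0.0424]
ee_rot: [0.002, 0.756, 0.654, 0.004]
contact_force: [7.3, 0.4, 3.0]
width: 0.0089
gripper_force: 52.0
```

drive_tool(
  rows=[
    [0,-0.1,0,0],
    [0,-0.25,0,0],
    [0,-0.45,0,0],
    [0,-0.65,0,0],
    [0,-0.8,0,0],
    [0,-0.92,0,0],
    [0,-1.0,0,0],
    [0,-1.0,0,0],
  ],
)

```text
clock: 4.5
position: [0.4801, 0.3611, 0.0424]
ee_rot: [0.002, 0.756, 0.654, 0.005]
contact_force: [8.4, 0.2, 4.2]
width: 0.0089
gripper_force: 51.9
```

```bash
python3 -c "
from g import *
to([.5293,.352,.04],-8.6)
im,d,ci=snap('wrist');gauge(ci,im);print(-np.array(ci['R']).T@ci['t'])
cv2.imwrite('pics/w2.png',cv2.cvtColor(cv2.resize(im[100:250,340:540],None,fx=4,fy=4,interpolation=cv2.INTER_CUBIC),4))
im,d,ci=snap('top','t2.png');gauge(ci,im)
im,d,ci=snap('scene');gauge(ci,im)"
```

```text
t 4.5 pos [0.4801 0.3611 0.0424] yaw -8.27 units [-0.076  1.998  0.117] turn 0.055 F [8.4 0.2 4.2] w 0.0089
eye [509.6 356.8] [78.1 68.9] 80.7 g 449.022903023235 430.5661324347827
[0.4888754  0.42710959 0.16382228]
eye [507.6 331. ] [73.7 36.4] 2.0 g 450.96361277097907 404.8014097521424
green [651.6 355.8] g 584.4..594.9 mid 589.6 mean 589.5 tipmean 590.0
red [663.2 334. ] g 601.3..606.8 mid 604.1 mean 604.3 tipmean 604.8
eye [507.8 350.3] [86.1 69.5] 81.7 g 448.25525634187426 423.8604487534997
```

View pics/w2.png

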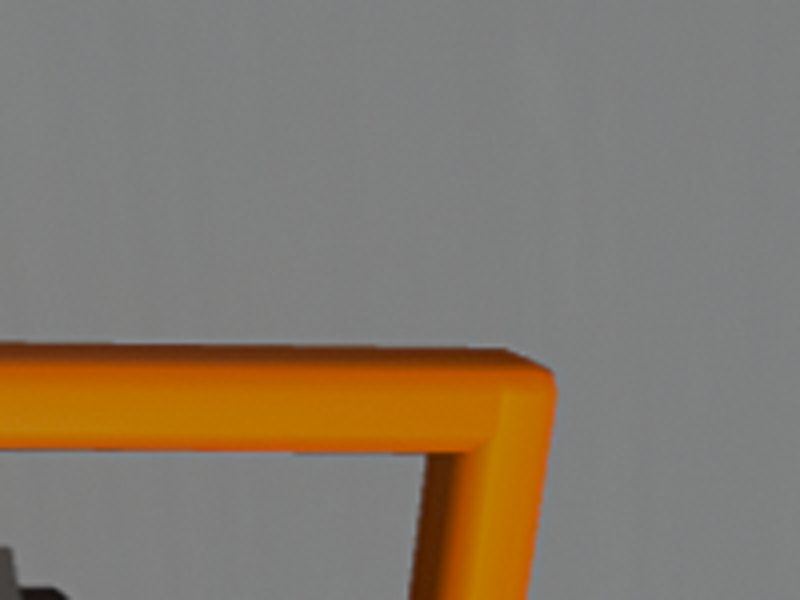

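The crop shows only the eye's ring corner, because the gauge is now outside the wrist view. I'll use the top camera instead.

```bash
cat > al.py <<'E'
from m import *
def soft(n='top'):
    im,d,ci=snap(n);f=im.astype(float);th=np.radians(-8.6);u=np.array([np.cos(th),np.sin(th)]);nn=np.array([-u[1],u[0]])
    out={}
    for c,k,z in(('g',1,.056),('r',0,.057)):
        w=np.clip(f[...,k]-f[...,[i for i in range(3) if i!=k]].max(2)-25,0,None)
        v,uu=np.nonzero(w);Q=onz(ci,np.c_[uu,v],z)[:,:2]*1000;W=w[v,uu]
        a=Q@u;b=Q@nn;s=(abs(Q[:,0]-650)<70)&(Q[:,1]>305)&(Q[:,1]<372)
        if c=='r': s&=(b>b[s&(W>40)].max()-14)
        A,B,W=a[s],b[s],W[s];m=(A*W).sum()/W.sum();sd=np.sqrt((W*(A-m)**2).sum()/W.sum())
        out[c]=m;print(n,c,'mean %.2f sd %.2f b %.1f n %d'%(m,sd,(B*W).sum()/W.sum(),s.sum()),'z',np.round(np.median(pts(ci,d,np.isin(np.arange(d.size),v[s]*640+uu[s]).reshape(d.shape)&(w>60))[:,2]),4))
    print('remaining',out['r']-out['g']);return im
if __name__=='__main__':
    im=soft();soft('scene')
    to([.4,.4,.04],-8.6)
    cv2.imwrite('pics/t3.png',cv2.cvtColor(cv2.resize(im[120:195,205:285],None,fx=8,fy=8,interpolation=cv2.INTER_NEAREST),4))
    r,g=im[155:175,220:240],0
E
python3 al.py
```

```text
top g mean 591.24 sd 3.20 b 449.3 n 34 z 0.0566
top r mean 606.28 sd 1.84 b 434.5 n 23 z 0.0576
remaining 15.041856805091356
scene g mean 590.53 sd 3.04 b 446.0 n 19 z 0.0564
scene r mean 606.24 sd 1.56 b 433.3 n 9 z 0.0597
remaining 15.703379072481539
t 4.75 pos [0.4802 0.361  0.0424] yaw -8.29 units [ 1.079 -3.398  0.071] turn 0.052 F [7.9 0.6 2.5] w 0.0087
```

View pics/t3.png

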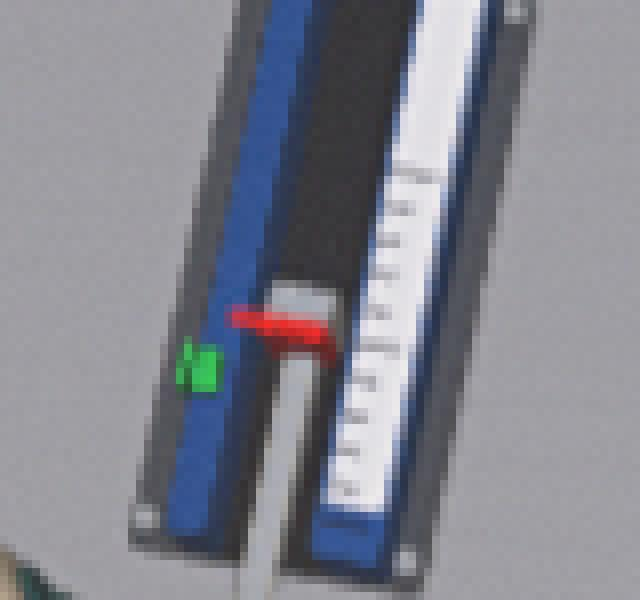

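drive_tool(
  rows=[
    [0,-0.05,0,0],
    [0,-0.13,0,0],
    [0,-0.22,0,0],
    [0,-0.32,0,0],
    [0,-0.41,0,0],
    [0,-0.48,0,0],
    [0,-0.52,0,0],
    [0,-0.52,0,0],
  ],
)

```text
clock: 5.42
position: [0.4682, 0.363, 0.0425]
ee_rot: [0.003, 0.756, 0.654, 0.006]
contact_force: [10.1, 1.2, 1.3]
width: 0.0087
gripper_force: 51.7
```

```bash
python3 al.py;python3 -c "
from al import *
soft()"
```

```text
top g mean 591.13 sd 3.20 b 449.5 n 32 z 0.0558
top r mean 594.30 sd 1.88 b 434.4 n 25 z 0.0562
remaining 3.172252062136181
scene g mean 589.93 sd 2.75 b 446.3 n 16 z 0.0576
scene r mean 594.11 sd 1.94 b 431.5 n 12 z 0.0561
remaining 4.174269382631223
t 5.52 pos [0.4682 0.3629 0.0425] yaw -8.27 units [ 1.074 -2.915  0.072] turn 0.055 F [9.8 0.1 2.2] w 0.0089
top g mean 591.09 sd 3.21 b 449.5 n 32 z 0.0555
top r mean 594.30 sd 1.87 b 434.4 n 25 z 0.0556
remaining 3.2173836207697377
```

drive_tool(
  rows=[
    [0,-0.02,0,0],
    [0,-0.04,0,0],
    [0,-0.06,0,0],
    [0,-0.08,0,0],
    [0,-0.1,0,0],
    [0,-0.12,0,0],
    [0,-0.12,0,0],
    [0,-0.12,0,0],
  ],
)

```text
clock: 6.23
position: [0.4657, 0.3633, 0.0425]
ee_rot: [0.003, 0.756, 0.654, 0.006]
contact_force: [10.8, -0.4, 1.0]
width: 0.0087
gripper_force: 51.7
```

```bash
python3 al.py
```

```text
top g mean 591.14 sd 3.23 b 449.5 n 32 z 0.0553
top r mean 591.75 sd 1.86 b 434.2 n 29 z 0.057
remaining 0.6052204042027824
scene g mean 589.71 sd 2.87 b 447.1 n 15 z 0.0558
scene r mean 591.78 sd 1.69 b 431.8 n 12 z 0.0554
remaining 2.0684167492515826
t 6.33 pos [0.4656 0.3634 0.0425] yaw -8.26 units [ 1.072 -2.81   0.072] turn 0.057 F [10.9  0.2  2. ] w 0.0089
```

drive_tool(
  rows=[
    [0,-0.01,0,0],
    [0,-0.02,0,0],
    [0,-0.03,0,0],
    [0,-0.03,0,0],
    [0,-0.03,0,0],
    [0,-0.03,0,0],
    [0,-0.03,0,0],
    [0,-0.03,0,0],
  ],
)

```text
clock: 7.0
position: [0.465, 0.3635, 0.0425]
ee_rot: [0.003, 0.756, 0.654, 0.006]
contact_force: [11.2, -0.2, 2.1]
width: 0.0093
gripper_force: 51.7
```

drive_tool(
  rows=[
    [0,0,0,0],
    [0,0,0,0],
    [0,0,0,0],
    [0,0,0,0],
    [0,0,0,0],
    [0,0,0,0],
    [0,0,0,0],
    [0,0,0,0],
  ],
)

```text
clock: 7.67
position: [0.465, 0.3635, 0.0425]
ee_rot: [0.003, 0.756, 0.654, 0.006]
contact_force: [10.4, 0.2, 1.7]
width: 0.0086
gripper_force: 51.7
```

```bash
python3 al.py
```

```text
top g mean 591.14 sd 3.23 b 449.5 n 30 z 0.056
top r mean 591.09 sd 1.89 b 434.0 n 28 z 0.0572
remaining -0.05389060514369248
scene g mean 589.78 sd 2.95 b 447.7 n 14 z 0.0551
scene r mean 590.87 sd 1.78 b 432.8 n 10 z 0.0568
remaining 1.0911361266879567
t 7.77 pos [0.465  0.3635 0.0425] yaw -8.27 units [ 1.071 -2.785  0.072] turn 0.056 F [11.  -1.5  2. ] w 0.009
```

drive_tool(
  rows=[
    [0,0.05,0,0],
    [0,0.15,0,0],
    [0,0.28,0,0],
    [0,0.42,0,0],
    [0,0.56,0,0],
    [0,0.7,0,0],
    [0,0.84,0,0],
    [0,0.98,0,0],
  ],
)

```text
clock: 8.43
position: [0.4877, 0.3599, 0.0424]
ee_rot: [0.002, 0.756, 0.654, 0.005]
contact_force: [6.9, 1.2, 4.4]
width: 0.0087
gripper_force: 52.0
```

drive_tool(
  rows=[
    [0,0.14,0,0],
    [0,0.28,0,0],
    [0,0.42,0,0],
    [0,0.56,0,0],
    [0,0.7,0,0],
    [0,0.83,0,0],
    [0,0.94,0,0],
    [0,1.02,0,0],
  ],
)

```text
clock: 9.1
position: [0.5117, 0.356, 0.0424]
ee_rot: [0.001, 0.757, 0.654, 0.004]
contact_force: [4.7, 1.3, 5.6]
width: 0.0087
gripper_force: 52.3
```

drive_tool(
  rows=[
    [0,0.1,0,0],
    [0,0.2,0,0],
    [0,0.3,0,0],
    [0,0.4,0,0],
    [0,0.5,0,0],
    [0,0.6,0,0],
    [0,0.7,0,0],
    [0,0.78,0,0],
  ],
)

```text
clock: 9.77
position: [0.5299, 0.3531, 0.0424]
ee_rot: [0.001, 0.757, 0.654, 0.003]
contact_force: [2.5, 1.6, 6.5]
width: 0.0086
gripper_force: 52.4
```

drive_tool(
  rows=[
    [0,0.03,0,0],
    [0,0.06,0,0],
    [0,0.09,0,0],
    [0,0.12,0,0],
    [0,0.14,0,0],
    [0,0.16,0,0],
    [0,0.16,0,0],
    [0,0.16,0,0],
  ],
)

```text
clock: 10.43
position: [0.5307, 0.353, 0.0424]
ee_rot: [-0.001, 0.757, 0.654, 0.001]
contact_force: [-2.3, 3.3, 9.7]
width: 0.0088
gripper_force: 52.9
```

```bash
python3 -c "
from g import *
from al import soft
to([.5307,.353,.0425],-8.35)
im,d,ci=snap('wrist');gauge(ci,im)
soft()
im,d,ci=snap('scene');gauge(ci,im)"
```

```text
t 10.43 pos [0.5307 0.353  0.0424] yaw -8.36 units [ 0.    -0.001 -0.006] turn -0.001 F [-2.3  3.3  9.7] w 0.0088
eye [560.3 349. ] [77.8 68.8] 80.8 g 500.2760518375068 430.6043965603428
green [645.7 359.1] g 565.0..592.2 mid 578.6 mean 583.1 tipmean 577.4
red [648.  335.3] g 585.3..592.3 mid 588.8 mean 589.1 tipmean 589.7
top g mean 592.53 sd 2.99 b 447.8 n 18 z 0.0558
top r mean 591.23 sd 2.01 b 434.0 n 28 z 0.0567
remaining -1.3000459077919686
eye [559.5 339.6] [80.1 72.5] 81.2 g 500.9092018975025 421.2043447410369
red [643.6 325.8] g 579.1..591.2 mid 585.1 mean 586.2 tipmean 589.2
```

Home (eye back at 500.3, force reversed). Next I release and rise.

drive_tool(
  rows=[
    [0,0,0,0],
    [0,0,0,0],
    [0,0,0,0],
    [0,0,0,0],
    [0,0,0,0],
    [0,0,0,0],
    [0,0,0,0],
    [0,0,0,0],
  ],
  grip=40,
)

```text
clock: 11.25
position: [0.5317, 0.3516, 0.0407]
ee_rot: [-0.0, 0.756, 0.654, -0.0]
contact_force: [-0.5, -0.6, 0.1]
width: 0.0402
gripper_force: 0.0
```

drive_tool(
  rows=[
    [0,0,-0.4,0],
    [0,0,-1.2,0],
    [0,0,-2.4,0],
    [0,0,-3.8,0],
    [0,0,-5.2,0],
    [0,0,-6.6,0],
    [0,0,-7.8,0],
    [0,0,-8.6,0],
  ],
)

```text
clock: 11.92
position: [0.5325, 0.3522, 0.2608]
ee_rot: [0.001, 0.756, 0.654, 0.003]
contact_force: [0.3, 0.7, -0.3]
width: 0.04
gripper_force: 0.0
```

```bash
python3 -c "
from g import *
from al import soft
to([.42,.06,.26],77)
im,d,ci=snap('wrist');gauge(ci,im)
soft()
"
```

```text
t 11.92 pos [0.5325 0.3522 0.2608] yaw -8.31 units [-12.215  -2.766  -0.025] turn -14.218 F [ 0.3  0.7 -0.3] w 0.04
eye [563.  347.4] [80.2 69.6] 80.7 g 503.22560004407836 429.42366401649986
green [654.7 356.1] g 581.5..599.8 mid 590.6 mean 592.5 tipmean 591.5
red [651.8 335.9] g 583.7..596.4 mid 590.1 mean 592.7 tipmean 592.1
top g mean 591.17 sd 3.27 b 449.6 n 31 z 0.0547
top r mean 541.03 sd 23.19 b 444.2 n 43 z 0.0422
remaining -50.14078677171449
```

drive_tool(
  rows=[
    [-0.5,0.0,-0.1,-0.7],
    [-1.4,0.1,-0.2,-1.5],
    [-2.4,0.2,-0.3,-2.5],
    [-3.5,0.3,-0.4,-3.5],
    [-4.6,0.4,-0.6,-4.5],
    [-5.6,0.5,-0.7,-5.5],
    [-6.4,0.6,-0.8,-6.4],
    [-6.8,0.6,-0.8,-7.0],
  ],
)

```text
clock: 12.68
position: [0.5214, 0.1788, 0.2754]
ee_rot: [-0.0, 0.471, 0.882, -0.001]
contact_force: [-0.9, 0.2, 0.2]
width: 0.0398
gripper_force: 0.0
```

```bash
python3 -c "
from g import *
get_state();im,d,ci=snap('wrist')
im,d,ci=snap('wrist');im,d,ci=snap('wrist','w4.png');np.savez('w4.npz',im=im,d=d,**{k:np.array(v) for k,v in ci.items() if k in('R','t')})
to([.48,.0,.26],77)
P=pts(ci,d,d>0);k=(P[:,2]>.160)&(P[:,2]<.2)&(P[:,0]>.56)&(P[:,0]<.75)&(P[:,1]>.08)&(P[:,1]<.18);R=P[k];print(k.sum())
if k.sum()>20:
  l=cv2.fitLine(R[:,:2].astype(np.float32),cv2.DIST_HUBER,0,.001,.001).ravel();print('rod',l,np.degrees(np.arctan2(l[1],l[0])),R.min(0),R.max(0),np.median(R,0))
m=C['green'](hsv(im))
for a,ce,m,bb in blobs(m,40):
  Q=pts(ci,d,m)
  if len(Q):print(a,ce,np.median(Q,0),Q[:,2].max()); k=Q[Q[:,2]>.115]; 
  if len(Q) and len(k)>10: print(cv2.minAreaRect((k[:,:2]*1000).astype(np.float32)))
"
```

```text
t 12.83 pos [0.5215 0.1808 0.2752] yaw 33.5 units [-5.116 -5.374  0.607] turn -7.249 F [0.7 0.  1. ] w 0.0399
442
rod [0.9827928  0.18471155 0.60472614 0.11952475] 10.644315 [0.58552117 0.11046872 0.17371387] [0.67002013 0.13343616 0.19835902] [0.59806659 0.11803222 0.18100456]
136 [514.81617647 106.32352941] [0.65032523 0.35498202 0.05655626] 0.0587856798578299
720 [197.90555556 268.74444444] [0.45619178 0.00595209 0.04492511] 0.30300292884931607
```

View pics/w4.png

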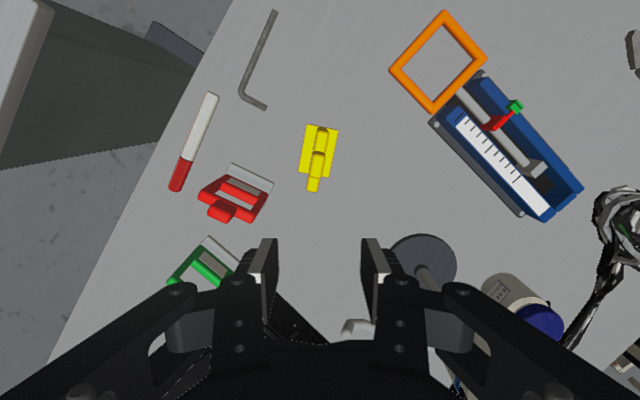

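The wrist view shows the gauge with its pointer at the mark, the eye home, the red tag (232,195), the yellow one (320,157), the green tag (~205,262) partly behind a finger, and the hook tip (355,328).

drive_tool(
  rows=[
    [-0.4,-0.4,0,-0.6],
    [-1.1,-1.1,0,-1.5],
    [-1.9,-2.0,0,-2.5],
    [-2.7,-2.9,0,-3.6],
    [-3.5,-3.7,0,-4.7],
    [-4.3,-4.5,0,-5.8],
    [-4.8,-5.1,0,-6.7],
    [-5.1,-5.4,0,-7.2],
  ],
  grip=60,
)

```text
clock: 13.5
position: [0.4797, -0.0006, 0.2753]
ee_rot: [-0.001, 0.113, 0.994, -0.0]
contact_force: [0.1, -0.3, 0.3]
width: 0.0598
gripper_force: 0.0
```

```bash
cat > tg.py <<'E'
from m import *
def tag():
    for i in range(3): im,d,ci=snap('wrist')
    cv2.imwrite('pics/w5.png',im[:,:,::-1])
    h=hsv(im);m=(abs(h[...,0].astype(int)-65)<14)&(h[...,1]>110)&(h[...,2]>35)
    m&=(d>0.12)|(d==0);b=max(blobs(m,40),key=lambda b:b[0]);m=b[2];print(b[0],b[1],b[3])
    P=pts(ci,d,m);print('zmax',np.percentile(P[:,2],[50,90,98]))
    for lo,hi in((.112,.126),(.08,.1),(.04,.126)):
        k=P[(P[:,2]>lo)&(P[:,2]<hi)][:,:2]*1000
        if len(k)>10: l=cv2.fitLine(k.astype(np.float32),cv2.DIST_HUBER,0,.1,.01).ravel();print(lo,len(k),k.mean(0).round(1),np.degrees(np.arctan2(l[1],l[0])).round(1),cv2.minAreaRect(k.astype(np.float32)))
    return im,d,ci
if __name__=='__main__':
    tag();to([.473,.0,.26],77)
E
python3 tg.py
```

```text
753 [314.54581673 174.39840637] [308 140  15  68]
zmax [0.09808253 0.12168493 0.12238308]
0.112 294 [471.7  -1.1] -10.6 ((472.2701110839844, -1.6787500381469727), (10.759629249572754, 21.292198181152344), 76.6731185913086)
0.08 389 [ 4.686e+02 -4.000e-01] -10.8 ((472.663330078125, -1.4889354705810547), (11.686116218566895, 59.638710021972656), 79.83268737792969)
0.04 742 [468.9  -0.5] -11.4 ((478.9534606933594, -2.448324203491211), (13.46442699432373, 72.53993225097656), 76.62673950195312)
t 13.65 pos [0.4805 0.0009 0.2754] yaw 76.71 units [ 0.283 -0.103  0.617] turn -0.049 F [-0.6  0.2 -0.4] w 0.0597
```

View pics/w5.png

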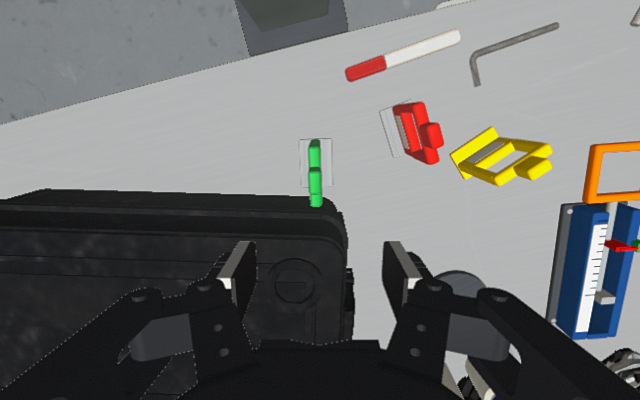

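The wrist view shows the green tag's tab at (315,175), clear of the case's front edge, and lined up with the fingers.

```bash
python3 -c "
from h import *
to([.4721,-.0014,.117],78.5)"
```

```text
t 13.65 pos [0.4805 0.0009 0.2754] yaw 76.71 units [ 0.302 -0.172  6.337] turn -0.299 F [-0.6  0.2 -0.4] w 0.0597
```

drive_tool(
  rows=[
    [0.1,-0.05,0.4,-0.1],
    [0.2,-0.1,1.1,-0.2],
    [0.3,-0.17,2.0,-0.3],
    [0.3,-0.17,3.0,-0.3],
    [0.3,-0.17,4.1,-0.3],
    [0.3,-0.17,5.1,-0.3],
    [0.3,-0.17,5.9,-0.3],
    [0.3,-0.17,6.3,-0.3],
  ],
  grip=44,
)

```text
clock: 14.32
position: [0.4699, -0.0003, 0.1149]
ee_rot: [-0.003, 0.098, 0.995, 0.0]
contact_force: [-0.0, -0.6, -0.5]
width: 0.0438
gripper_force: 0.0
```

drive_tool(
  rows=[
    [0,0,0,0],
    [0,0,0,0],
    [0,0,0,0],
    [0,0,0,0],
    [0,0,0,0],
    [0,0,0,0],
    [0,0,0,0],
    [0,0,0,0],
  ],
  grip=0,
  newtons=50,
)

```text
clock: 14.98
position: [0.4722, -0.0021, 0.1186]
ee_rot: [0.0, 0.099, 0.995, 0.0]
contact_force: [0.4, -0.0, -0.6]
width: 0.0113
gripper_force: 51.4
```

```bash
python3 -c "
from h import *
to([.4721,-.0014,.117],78.5)"
```

```text
t 14.98 pos [ 0.4722 -0.0021  0.1186] yaw 78.68 units [0.011 0.026 0.063] turn 0.03 F [ 0.4 -0.  -0.6] w 0.0113
```

drive_tool(
  rows=[
    [0,0,-0.2,0],
    [0,0,-0.8,0],
    [0,0,-1.8,0],
    [0,0,-3.0,0],
    [0,0,-4.2,0],
    [0,0,-5.3,0],
    [0,0,-6.1,0],
    [0,0,-6.6,0],
  ],
)

```text
clock: 15.65
position: [0.473, -0.0022, 0.2866]
ee_rot: [0.002, 0.099, 0.995, -0.0]
contact_force: [0.4, -0.3, -1.8]
width: 0.011
gripper_force: 51.3
```

```bash
python3 -c "
from h import *
to([.5425,.1058,.285],12.6)"
```

```text
t 15.65 pos [ 0.473  -0.0022  0.2866] yaw 78.68 units [-1.878  4.784  0.073] turn 11.014 F [ 0.4 -0.3 -1.8] w 0.011
```

drive_tool(
  rows=[
    [0,0.4,0,0.3],
    [0,1.1,0,1.0],
    [-0.2,1.9,0,2.0],
    [-0.5,2.7,0,3.1],
    [-0.9,3.4,0,4.2],
    [-1.3,4.0,0,5.3],
    [-1.6,4.4,0,6.3],
    [-1.8,4.7,0,7.2],
  ],
)

```text
clock: 16.32
position: [0.5401, 0.1053, 0.2835]
ee_rot: [0.0, 0.46, 0.888, 0.0]
contact_force: [0.1, -0.3, -1.3]
width: 0.011
gripper_force: 51.3
```

drive_tool(
  rows=[
    [0,0,0,0.8],
    [0,0,0,1.6],
    [0,0,0,2.4],
    [0,0,0,3.1],
    [0,0,0,3.6],
    [0,0,0,3.8],
    [0,0,0,3.8],
    [0,0,0,3.8],
  ],
)

```text
clock: 16.98
position: [0.5393, 0.1043, 0.2835]
ee_rot: [0.0, 0.624, 0.781, 0.0]
contact_force: [-0.3, 0.9, -1.0]
width: 0.0108
gripper_force: 51.3
```

```bash
python3 -c "
from m import *
np.set_printoptions(precision=4,suppress=True)
to([.5425,.1058,.2366],12.6)
im,d,ci=snap('top','t6.png');P=pts(ci,d,d>0)
k=(P[:,2]>.165)&(P[:,2]<.2)&(P[:,0]>.58)&(P[:,0]<.74)&(P[:,1]>.09)&(P[:,1]<.18);R=P[k]
l=cv2.fitLine(R[:,:2].astype(np.float32),cv2.DIST_HUBER,0,.001,.001).ravel();print('rod top',l,R.min(0),R.max(0))
im,d,ci=snap('scene','s6.png');P=pts(ci,d,d>0)
k=(P[:,2]>.165)&(P[:,2]<.2)&(P[:,0]>.58)&(P[:,0]<.74)&(P[:,1]>.09)&(P[:,1]<.18);R=P[k]
l=cv2.fitLine(R[:,:2].astype(np.float32),cv2.DIST_HUBER,0,.001,.001).ravel();print('rod scene',l,R.min(0),R.max(0))
m=C['green'](hsv(im));m[:, :200]=0
for a,ce,m,bb in blobs(m,30):
    Q=pts(ci,d,m);
    if len(Q):print(a,ce,np.median(Q,0),Q.min(0),Q.max(0))
cv2.imwrite('pics/s6c.png',cv2.cvtColor(cv2.resize(im[100:300,230:490],None,fx=3,fy=3),4))
"
```

```text
t 16.98 pos [0.5393 0.1043 0.2835] yaw 12.75 units [0.03  0.14  1.874] turn 0.024 F [-0.3  0.9 -1. ] w 0.0108Traceback (most recent call last):
  File "<string>", line 7, in <module>
    l=cv2.fitLine(R[:,:2].astype(np.float32),cv2.DIST_HUBER,0,.001,.001).ravel();print('rod top',l,R.min(0),R.max(0))
      ~~~~~~~~~~~^^^^^^^^^^^^^^^^^^^^^^^^^^^^^^^^^^^^^^^^^^^^^^^^^^^^^^^
cv2.error: OpenCV(4.12.0) /io/opencv/modules/imgproc/src/linefit.cpp:50: error: (-215:Assertion failed) count > 0 in function 'fitLine2D_wods'
```

drive_tool(
  rows=[
    [0,0,0.1,0],
    [0,0,0.4,0],
    [0,0,0.8,0],
    [0,0,1.2,0],
    [0,0,1.5,0],
    [0,0,1.75,0],
    [0,0,1.87,0],
    [0,0,1.87,0],
  ],
)

```text
clock: 17.7
position: [0.5388, 0.1043, 0.2354]
ee_rot: [-0.001, 0.625, 0.781, -0.001]
contact_force: [-0.7, 0.6, -1.8]
width: 0.0108
gripper_force: 51.4
```

```bash
python3 -c "
from m import *
np.set_printoptions(precision=4,suppress=True)
im,d,ci=snap('scene','s6.png');P=pts(ci,d,d>0)
to([.645,.1285,.2366],12.6)
k=(P[:,2]>.165)&(P[:,2]<.2)&(P[:,0]>.575)&(P[:,0]<.74)&(P[:,1]>.09)&(P[:,1]<.18);R=P[k];print(len(R))
if len(R): l=cv2.fitLine(R[:,:2].astype(np.float32),cv2.DIST_HUBER,0,.001,.001).ravel();print('rod scene',l,R.min(0),R.max(0))
m=C['green'](hsv(im));m[:, :200]=0
for a,ce,m,bb in blobs(m,30):
    Q=pts(ci,d,m);
    if len(Q):print(a,ce,np.median(Q,0),Q.min(0),Q.max(0))
cv2.imwrite('pics/s6c.png',cv2.cvtColor(cv2.resize(im[100:290,230:490],None,fx=3,fy=3),4))
"
```

```text
t 17.75 pos [0.5392 0.1043 0.2361] yaw 12.69 units [ 0.013  4.341 -0.022] turn 0.015 F [ 0.7 -0.8 -1. ] w 0.0109
177
rod scene [0.974  0.2267 0.6534 0.1259] [0.5849 0.1077 0.166 ] [0.7137 0.1425 0.1985]
140 [264.3643 121.4286] [0.7046 0.6102 0.0301] [0.6704 0.576  0.0182] [0.7283 0.636  0.0348]
363 [322.8402 197.9504] [0.5381 0.093  0.1782] [0.5018 0.0721 0.1309] [0.5494 0.1325 0.2672]
```

View pics/s6c.png

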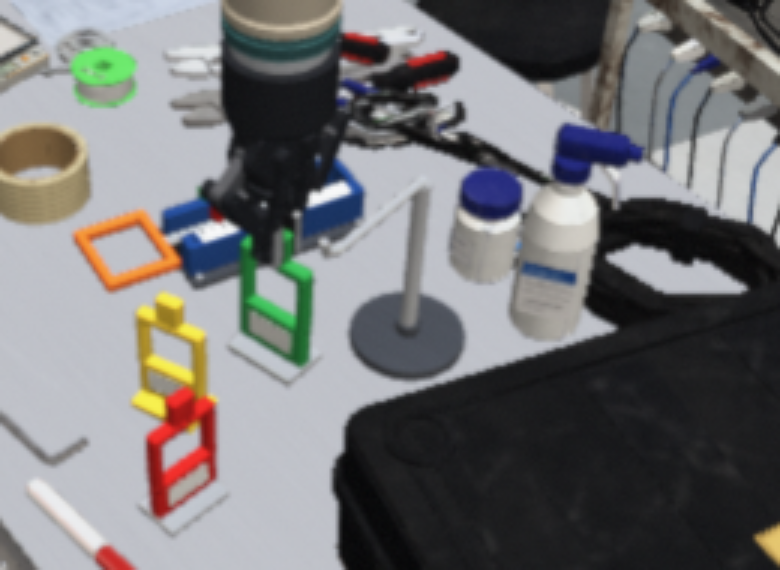

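The scene crop shows the green tag held upright in front of the hook tip, its window in line with the rod, and the red and yellow tags undisturbed.

drive_tool(
  rows=[
    [0,0.1,0,0],
    [0,0.3,0,0],
    [0,0.6,0,0],
    [0,0.9,0,0],
    [0,1.2,0,0],
    [0,1.5,0,0],
    [0,1.8,0,0],
    [0,2.0,0,0],
  ],
)

```text
clock: 18.42
position: [0.5894, 0.1156, 0.2364]
ee_rot: [0.0, 0.625, 0.781, 0.0]
contact_force: [0.6, 0.1, -0.8]
width: 0.0111
gripper_force: 51.4
```

drive_tool(
  rows=[
    [0,0.3,0,0],
    [0,0.7,0,0],
    [0,1.1,0,0],
    [0,1.5,0,0],
    [0,1.85,0,0],
    [0,2.1,0,0],
    [0,2.3,0,0],
    [0,2.3,0,0],
  ],
)

```text
clock: 19.08
position: [0.6453, 0.1281, 0.2362]
ee_rot: [0.0, 0.625, 0.781, 0.0]
contact_force: [-0.5, -0.2, -1.2]
width: 0.0113
gripper_force: 51.3
```

```bash
python3 -c "
from h import *
to([.645,.1285,.2106],12.6)
snap('scene','s7.png')"
```

```text
t 19.08 pos [0.6453 0.1281 0.2362] yaw 12.69 units [ 0.016 -0.007  1.025] turn 0.015 F [-0.5 -0.2 -1.2] w 0.0113
```

Lower slowly to contact.

drive_tool(
  rows=[
    [0,0,0.1,0],
    [0,0,0.25,0],
    [0,0,0.42,0],
    [0,0,0.58,0],
    [0,0,0.73,0],
    [0,0,0.86,0],
    [0,0,0.96,0],
    [0,0,1.0,0],
  ],
)

```text
clock: 19.8
position: [0.6439, 0.1279, 0.2109]
ee_rot: [-0.0, 0.625, 0.781, -0.0]
contact_force: [0.5, -0.5, -1.3]
width: 0.0113
gripper_force: 51.3
```

drive_tool(
  rows=[
    [0,0,0.02,0],
    [0,0,0.04,0],
    [0,0,0.06,0],
    [0,0,0.08,0],
    [0,0,0.08,0],
    [0,0,0.08,0],
    [0,0,0.08,0],
    [0,0,0.08,0],
  ],
)

```text
clock: 20.47
position: [0.6443, 0.128, 0.2101]
ee_rot: [0.0, 0.625, 0.781, 0.0]
contact_force: [-0.7, -0.5, 3.0]
width: 0.011
gripper_force: 51.8
```

```bash
python3 -c "
from h import *
to([.645,.1285,.2106],12.6)"
```

```text
t 20.47 pos [0.6443 0.128  0.2101] yaw 12.69 units [ 0.014  0.03  -0.018] turn 0.015 F [-0.7 -0.5  3. ] w 0.011
```

drive_tool(
  rows=[
    [0,0,0,0],
    [0,0,0,0],
    [0,0,0,0],
    [0,0,0,0],
    [0,0,0,0],
    [0,0,0,0],
    [0,0,0,0],
    [0,0,0,0],
  ],
  grip=30,
)

```text
clock: 21.13
position: [0.6442, 0.128, 0.2095]
ee_rot: [-0.0, 0.625, 0.781, 0.0]
contact_force: [0.1, 0.3, -0.2]
width: 0.0299
gripper_force: 0.0
```

drive_tool(
  rows=[
    [0,0,-0.1,0],
    [0,0,-0.3,0],
    [0,0,-0.6,0],
    [0,0,-1.0,0],
    [0,0,-1.6,0],
    [0,0,-2.3,0],
    [0,0,-3.0,0],
    [0,0,-3.6,0],
  ],
)

```text
clock: 21.8
position: [0.6446, 0.128, 0.3022]
ee_rot: [0.001, 0.625, 0.781, 0.001]
contact_force: [-0.2, 0.3, -0.7]
width: 0.0298
gripper_force: 0.0
```

drive_tool(
  rows=[
    [0,-0.5,0,0],
    [0,-1.2,0,0],
    [0,-2.2,0,0],
    [0,-3.3,0,0],
    [0,-4.3,0,0],
    [0,-5.2,0,0],
    [0,-5.8,0,0],
    [0,-6.0,0,0],
  ],
)

```text
clock: 22.47
position: [0.4957, 0.0947, 0.3012]
ee_rot: [0.0, 0.625, 0.781, 0.0]
contact_force: [0.0, 0.7, 0.1]
width: 0.0303
gripper_force: 0.0
```

```bash
python3 -c "
from m import *
np.set_printoptions(precision=4,suppress=True)
to([.645,.1285,.2106],12.6)
im,d,ci=snap('scene')
a=cv2.resize(im[120:280,230:490],None,fx=3,fy=3);cv2.imwrite('pics/s8.png',a[:,:,::-1])
m=C['green'](hsv(im))
for a,ce,m,bb in blobs(m,30):
    Q=pts(ci,d,m);
    if len(Q):print(a,ce,np.median(Q,0),Q.min(0),Q.max(0))
"
```

```text
t 22.47 pos [0.4957 0.0947 0.3012] yaw 12.69 units [0.008 6.12  3.633] turn 0.014 F [0.  0.7 0.1] w 0.0303
138 [264.3986 121.529 ] [0.704  0.6085 0.0302] [0.6689 0.5742 0.0192] [0.7297 0.6364 0.034 ]
392 [353.2015 178.3214] [0.6423 0.119  0.1743] [0.6308 0.0954 0.0406] [0.765  0.2823 0.2156]
```

View pics/s8.png

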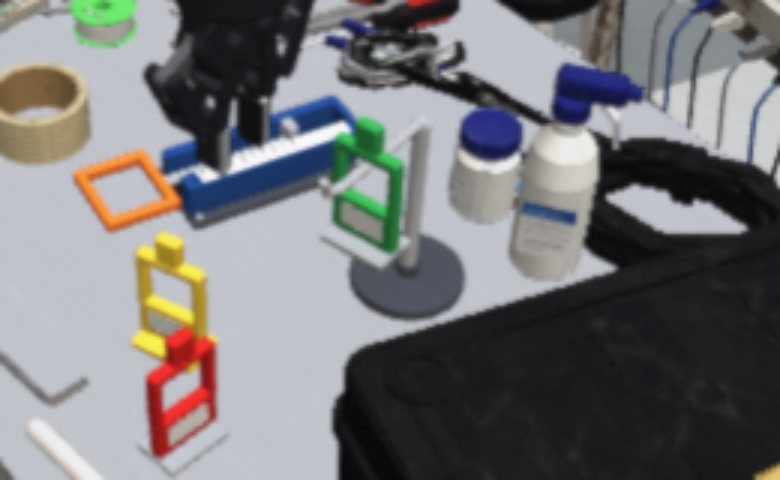

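The green tag hangs on the hook's rod at (370,190), the eye is home, the red tag has not moved and the robot touches nothing. I'll let it settle briefly and sign off.

drive_tool(
  rows=[
    [0,0,0,0],
    [0,0,0,0],
    [0,0,0,0],
    [0,0,0,0],
    [0,0,0,0],
    [0,0,0,0],
    [0,0,0,0],
    [0,0,0,0],
  ],
)

```text
clock: 23.18
position: [0.498, 0.095, 0.2994]
ee_rot: [-0.0, 0.625, 0.781, -0.0]
contact_force: [-0.1, 0.8, -0.4]
width: 0.0302
gripper_force: 0.0
```

```bash
python3 -c "
from h import *
print(order.sign_off())"
```

```text
the job is handed in; nothing more can be done
None
```

The job is handed in at about 23 s: the pointer was pulled to within about 1 mm of the set mark by the cameras and held there for over a second, the slide was eased fully home, the green tag hangs on the hook, and the red tag was not touched.

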